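# Hang the slotted bench scraper on its rack stud

## Task

Take the slotted bench scraper out of the white holder and hang it up on the rack: slide its slot sideways over the headed stud, between the rail and the stud's head, until the stud is at the inner end of the slot, then lower it gently so that it hangs fully home with the stud at the top of the slot's upward notch, and let go. Feel your way, since the stud's place along the rail is not measured: never press the scraper against the rack with more than 15 N and do not let it drop onto the stud. Leave the plain scraper and everything else on the table where it is.

Things in the scene. Friction and masses are not known exactly. Their poses are not given: they have to be found in the camera images.
- scraper: The slotted bench scraper, 0.22 to 0.41 kg: upright steel plate 140 mm wide (its y), 4 mm thick (its x), 143 mm tall, with a black bar handle along the top. Origin: middle of the bottom edge; z up. An L-shaped slot goes through the plate (see slot_mouth, slot_seat). It begins standing in either of the holder's grooves, bottom edge 12 mm above the table, 1 mm play on each face.
- scraper_grip (a point): Centre of the slotted scraper's handle (14 mm thick, 140 mm long, 28 mm tall), 155 mm above the bottom edge: grip it here from above, fingers closing along the scraper's x. Axes as the scraper's.
- slot_mouth (a point): Middle of the mouth of the slot's level channel, on the plate's +y edge, 86 mm above the bottom edge. The channel is 12 mm high (80 to 92 mm above the bottom edge), its mouth flared to about 20 mm over the last 12 mm; it runs level to a straight end wall 6 mm past the plate's middle (scraper y = -6 mm).
- slot_seat (a point): In the notch that rises from the channel's inner end (12 mm wide, y = -6 to +6 mm, top at 104 mm above the bottom edge). This point, at y = 0 and 100 mm above the bottom edge (55 mm below the handle's centre), is where the stud's axis lies when the scraper hangs fully home. With the stud mid-height in the level channel it is 14 mm above the stud's axis. Axes as the scraper's.
- rack: Fixed steel rack: base plate 110 x 170 x 10 mm, two thin legs, a level rail, and a headed stud sticking out of the rail's front face along the rack's +x: shank 8 mm diameter, 14 mm long between rail face and head; head 18 mm diameter, 4 mm thick. Both ends are open: the scraper comes in along the rail, slot mouth leading. Origin: centre of the base's underside; z up.
- rail_mid (a point): Middle of the rail's length, at the stud axis's height (150 mm), half-way between rail face and stud head: the plate should travel and hang in this plane. x along the stud away from the rail, y along the rail, z up. The stud is clamped anywhere up to 30 mm either side of here along y; where is not measured: find it by touch (or sight). It does not shift under a hand's force.
- rail_top (a point): Middle of the rail's top edge, 161 mm above the table. The rail is 160 mm long, 22 mm tall, 6 mm thick; fingers must stay above it.
- holder: Fixed white plastic holder, 150 x 170 mm, 52 mm tall, with two grooves along its y, 80 mm apart (at x = -40 and +40 mm), 6 mm wide and 40 mm deep, their floor 12 mm above the table. Origin: centre of its underside.
- plain_grip (a point): Handle centre of the other, plain scraper (no slot, 120 mm wide, 112 mm tall, wooden handle 16 mm thick) in the holder's other groove; 98 mm above its bottom edge. Leave it there.
- sauce_mid (a point): Centre of a sauce bottle, 60 mm diameter, 190 mm tall. Leave it alone.
- shaker_mid (a point): Centre of a metal shaker, 48 mm diameter, 90 mm tall. Leave it alone.
- jar_mid (a point): Centre of a jar, 76 mm diameter, 100 mm tall. Leave it alone.
- cups_mid (a point): Centre of a stack of paper cups, 83 mm diameter, 170 mm tall. Leave it alone.
- pan_mid (a point): Centre of an open steel food pan, 108 x 176 mm, 65 mm tall. Leave it alone.
- spoon_grip (a point): Handle of a spoon lying flat on the table. Leave it alone.
Mind the look-alikes: they are no part of the job. What is shaped like the scraper but green or purple is not meant.

How it is judged:
By the outcome, as a careful person would: the job done as asked, in the order asked, and still so for the second after the job is handed in, with the robot touching nothing.
It also fails if it takes over 58 s, if anything falls off the work surface, if the arm or the gripper's body presses on something with over 40 N, if the wrist force passes 120 N, or if a joint passes its speed limit or range.

## Robot

A 6-joint arm with a two-finger parallel gripper is mounted at the origin on the work surface. World frame = base frame: x ahead of the robot, y to its left, z up, the work surface at z = 0. Lengths are in m, angles in rad, forces in N, time in s.
With the tool pointing down it reaches from about 0.375 to 0.975 m from the base axis. Payload 3.8 kg.
Tool frame: the origin (TCP) lies between the finger pads; the fingertips stand 22 mm ahead of it and the grasp point (between the pads) lies 3 mm ahead of it; z points along the fingers, y is the direction in which the jaws open and shut (so a half turn about z gives the same grasp; the last joint's range is limited). The gripper opens to 85 mm and grips with 20 to 120 N. Pads are 22 mm wide; open, the fingers measure 114 mm over their backs; the gripper's body (76 mm by 85 mm) begins 54 mm behind the grasp point. The pads swing forward as they close: fully open they stand 13 mm farther back than shut.
Start: joints at [-1.155, 0.264, 1.604, -0, 1.274, -0.037], TCP at [0.295, -0.607, 0.22] pointing down, gripper open.
Joint ranges: [-2.63, 2.63], [-0.94, 2.18], [0.31, 2.57], [-1.31, 4.45], [0, 2.66], [-2.55, 2.55]. Speed limits (rad/s): [2.57, 2.57, 3.14, 3.14, 3.14, 3.14].

## Interface

Orientations are given as a rotation vector (axis times angle).
In Python, from workcell import * gives the robot as it stands.
- The arm moves only by the tool step_arm, never from a script. Its argument "motion" is a list that holds one entry, the list of rows, each a list of 7 numbers: the finger opening in m, from 0 to 0.0854, then the shift along the world's x, y, z in m, then the turn, a rotation vector about the world's x, y, z in degrees. A call has exactly 8 rows; each row is the pose to reach, as a shift and turn from the pose measured when the call began; what a row does not reach only later rows make up. A row lasts 1/8 s, in which the tool goes at most 62.5 mm and 10.7 degrees, less where a joint would pass 70% of its speed; a pose out of reach is approached as far as the arm can. A call with a gripper value outside its range is refused whole. The fingers move at their own pace and stop on an object; "newtons" is the grip in N (left out, the last holds). Time passes only in rows, so rows that repeat a pose let the fingers close, or fill a call up. It gives the time, the measured TCP pose, the force and the opening at its end, in the units of the state.
- read_state(): the state, without advancing time (a new reading comes with each control period).
- read_camera(name): name is "scene" or "top" or "wrist"; returns (picture, depth): 480x640x3 uint8, blue, green, red; 480x640 float32, m along the optical axis (not along the pixel's ray), 0 where there is no reading.
- get_calibration(name): a dict with "K" (3x3 intrinsics, pixels), "world_from_camera" (4x4, takes a point from camera to world coordinates). Camera axes: x right, y down, z forward; pixel columns grow to the right and rows downward; lengths in m; the calibration is good to about 2 mm. A picture is of the moment at which its call begins: read the wrist's pose just before it. get_calibration takes no time and is no camera call; for the wrist camera it gives the pose at the moment of the call.
- finish_job(): hands the job in, once; it reports no verdict.
Trained networks look in the newest picture that a camera, given by its name, has taken for a name from the list of things; names that differ only in an ending like _2 or _b are one class to them, and where a whole thing is asked for, a point or a joint stands for the part that bears it (a point fixed in the world has none). Each returns a list of dicts, best first, with "score" (0 to 1); they miss things now and then, are a little off and sometimes report something else, mostly with a low value. They report only what shows in the picture. A call takes as long as a camera call. They do not tell look-alikes from the thing itself.
- spot_in(camera, thing): "xyz" ([x, y, z] in m, in the coordinates of the camera as it stood for that picture, good to about 4 mm: the middle of the surface that is visible of it).
- regions_of(camera, thing): "region" (480x640 bool, what is visible of it).
The state is a dict: "time": time; "q": joint angles; "joint_vel": joint speeds; "joint_torque": joint torques, N m; "tool_pos": TCP position; "tcp_rot": TCP orientation; "wrist_force": force on the tool from outside, world axes, zero at the start; "torque": the same for the moment, N m; "width": opening from 0.0 (shut) to 1.0 (fully open).
Only numpy, scipy, OpenCV 4.12 (cv2) and the standard library are available. Lean on these libraries where they do the work, as an engineer would, in place of code of your own. Each camera call takes 0.05 s, during which the arm holds its last target. There are 200 camera calls.

## Working session

There is one attempt and no reset: what is moved stays moved. The work goes in short steps, Python scripts to look and compute and a tool call to move; the robot and the scene stay as the last step left them, time stands still between calls to the robot, and variables do not carry over. Pictures are saved under pics/ and viewed, on a budget of 10 in all, crops included, one or two more only if the job needs it, and the job is handed in when it is done.

Besides the shell and the picture viewer there is one more tool, called after "Call:" as name(argument=value, ...), one argument or row to a line, values as JSON. step_arm: Moves the arm, as the interface text tells. Its arguments: {"type":"object","properties":{"motion":{"type":"array"},"newtons":{"type":"number"}},"required":["motion"]}

```bash
mkdir -p pics; cat > h.py <<'E'
from workcell import *
import numpy as np, cv2
def cloud(name):
    p,d=read_camera(name); c=get_calibration(name); K=np.array(c["K"]);T=np.array(c["world_from_camera"])
    v,u=np.mgrid[0:480,0:640]
    P=np.stack([(u-K[0,2])/K[0,0]*d,(v-K[1,2])/K[1,1]*d,d],-1)
    W=P@T[:3,:3].T+T[:3,3]; W[d==0]=np.nan
    return p,W,T
def spots(name,things,T):
    for t in things:
        for r in spot_in(name,t)[:3]:
            print(name,t,round(r["score"],2),np.round(T[:3,:3]@np.array(r["xyz"])+T[:3,3],3))
E
python3 - <<'E'
from h import *
s=read_state();print(s)
a=[]
for n in("scene","top"):
    p,W,T=cloud(n);np.save(n,W);cv2.imwrite(f"pics/{n}0.png",p);print(n,np.round(T,3).tolist())
    spots(n,["scraper_grip","slot_seat","rail_top","rack","holder","plain_grip","sauce_mid","shaker_mid","jar_mid","cups_mid","pan_mid","spoon_grip"],T)
E
```

```text
{'time': 0.0, 'q': array([-1.15488122e+00,  2.64776817e-01,  1.60539281e+00, -5.65189207e-06,
        1.27368322e+00, -3.69288999e-02]), 'joint_vel': array([ 0.00085116,  0.00039364, -0.00062362,  0.00086123,  0.00043501,
       -0.0016752 ]), 'joint_torque': array([ 1.92803786e-04, -5.15108728e+01, -3.67313433e+01, -3.89698116e-04,
        1.28057058e-02, -1.16713713e-05]), 'tool_pos': array([ 0.29500102, -0.60627906,  0.21913594]), 'tcp_rot': array([-3.05924347e+00, -7.04767786e-01,  6.76595895e-04]), 'wrist_force': array([ 0.58592987, -0.10916791, -0.49287912]), 'torque': array([ 0.0235321 , -0.05528198, -0.05295749]), 'width': 0.9974988450847522}
scene [[-0.815, 0.396, -0.422, 1.231], [0.579, 0.571, -0.582, 0.921], [0.011, -0.719, -0.695, 1.175], [0.0, 0.0, 0.0, 1.0]]
scene scraper_grip 0.78 [ 0.409 -0.454  0.092]
scene scraper_grip 0.77 [0.348 0.03  0.095]
scene scraper_grip 0.73 [ 0.48  -0.238  0.129]
scene slot_seat 0.9 [ 0.479 -0.235  0.134]
scene slot_seat 0.84 [0.347 0.024 0.092]
scene slot_seat 0.75 [ 0.403 -0.451  0.099]
scene rail_top 0.69 [0.506 0.183 0.005]
scene rack 
[... 790 characters left out ...]
t 0.94 [ 0.395 -0.462  0.11 ]
top slot_seat 0.91 [ 0.472 -0.242  0.178]
top slot_seat 0.87 [0.351 0.021 0.17 ]
top rail_top 0.95 [0.518 0.18  0.012]
top rack 0.89 [0.511 0.18  0.013]
top holder 0.57 [ 0.509 -0.244  0.014]
top holder 0.22 [ 0.771 -0.032  0.127]
top plain_grip 0.71 [ 0.551 -0.263  0.123]
top plain_grip 0.23 [0.513 0.177 0.014]
top sauce_mid 0.91 [ 0.77  -0.028  0.128]
top shaker_mid 0.66 [0.501 0.419 0.08 ]
top shaker_mid 0.42 [0.511 0.18  0.01 ]
top jar_mid 0.98 [ 0.754 -0.397  0.098]
top jar_mid 0.71 [ 0.471 -0.243  0.182]
top cups_mid 0.71 [0.657 0.485 0.174]
top pan_mid 0.75 [0.777 0.146 0.006]
top pan_mid 0.18 [ 0.471 -0.242  0.18 ]
top spoon_grip 0.92 [0.616 0.019 0.018]
```

View pics/scene0.png

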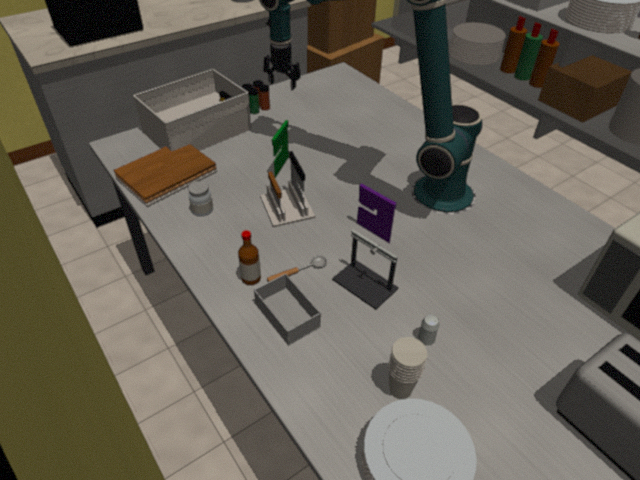

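View pics/top0.png

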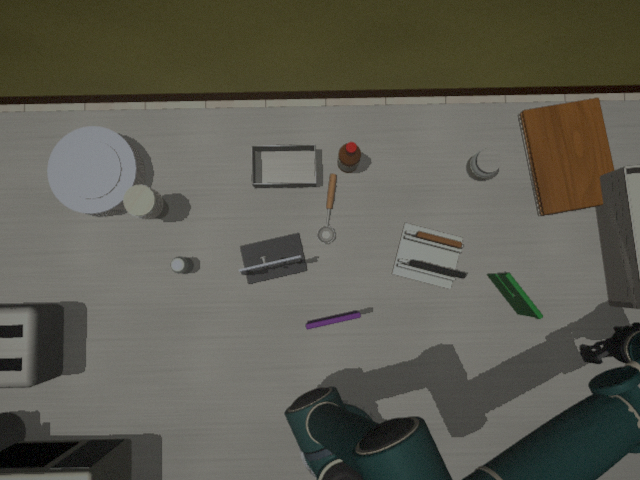

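```bash
python3 - <<'E'
from h import *
def fit(P,l):
    xy=P[:,:2].astype(np.float32); r=cv2.minAreaRect(xy); m=np.median(P,0)
    vx,vy,_,_=cv2.fitLine(xy,cv2.DIST_HUBER,0,.001,.001).ravel()
    print(l,len(P),"rect c",np.round(r[0],4),"size",np.round(r[1],3),"ang",round(np.degrees(np.arctan2(vy,vx)),1),"z",np.round(np.percentile(P[:,2],[5,50,95]),3),"mean",np.round(P.mean(0),4))
for n in("top","scene"):
    W=np.load(n+".npy");x,y,z=W[...,0],W[...,1],W[...,2]
    with np.errstate(all='ignore'):
        for l,c,r,z0,z1 in(("scr",(.472,-.243),.1,.16,.2),("plain",(.555,-.26),.08,.105,.14),("rail",(.5,.18),.13,.145,.2),("base",(.51,.18),.13,.005,.02),("holder",(.51,-.24),.13,.04,.06)):
            m=(np.hypot(x-c[0],y-c[1])<r)&(z>z0)&(z<z1)
            if l=="scr": m&=x<.52
            if m.sum()>5: fit(W[m],n+" "+l)
t=cv2.imread("pics/top0.png");s=cv2.imread("pics/scene0.png")
a=cv2.resize(t[215:295,230:330],(500,400),interpolation=3);b=cv2.resize(s[225:310,325:405],(300,319),interpolation=3)
c=cv2.resize(s[140:225,255:335],(300,319),interpolation=3)
o=np.zeros((590,800,3),np.uint8);o[:250,:500]=cv2.resize(a,(500,250));o[260:579,:300]=b;o[260:579,400:700]=c
cv2.imwrite("pics/c1.png",cv2.convertScaleAbs(o,alpha=1.7))
E
```

```text
top scr 344 rect c [ 0.4722 -0.247 ] size [0.14  0.015] ang 74.2 z [0.172 0.18  0.186] mean [ 0.4722 -0.245   0.1799]
top plain 310 rect c [ 0.5502 -0.2652] size [0.12  0.017] ang 74.2 z [0.113 0.123 0.128] mean [ 0.5495 -0.2642  0.1225]
top rail 245 rect c [0.5001 0.1755] size [0.032 0.159] ang -78.3 z [0.148 0.16  0.166] mean [0.4951 0.1762 0.1584]
top base 2345 rect c [0.5122 0.1812] size [0.252 0.248] ang -80.8 z [0.005 0.01  0.016] mean [0.5148 0.1772 0.0101]
top holder 488 rect c [ 0.5116 -0.2543] size [0.161 0.102] ang 38.1 z [0.043 0.052 0.057] mean [ 0.5098 -0.2455  0.0514]
scene scr 178 rect c [ 0.4732 -0.243 ] size [0.146 0.016] ang 74.9 z [0.162 0.178 0.183] mean [ 0.476  -0.2377  0.1755]
scene plain 149 rect c [ 0.5514 -0.2615] size [0.123 0.016] ang 75.6 z [0.107 0.121 0.127] mean [ 0.5539 -0.2555  0.1196]
scene rail 279 rect c [0.5006 0.1785] size [0.036 0.162] ang -78.5 z [0.146 0.156 0.163] mean [0.496  0.1806 0.155 ]
scene base 1504 rect c [0.5133 0.174 ] size [0.244 0.236] ang -79.9 z [0.006 0.009 0.014] mean [0.5168 0.184  0.0096]
scene holder 325 rect c [ 0.5124 -0.2504] size [0.165 0.103] ang -65.2 z [0.042 0.051 0.057] mean [ 0.5185 -0.2396  0.0502]
```

View pics/c1.png

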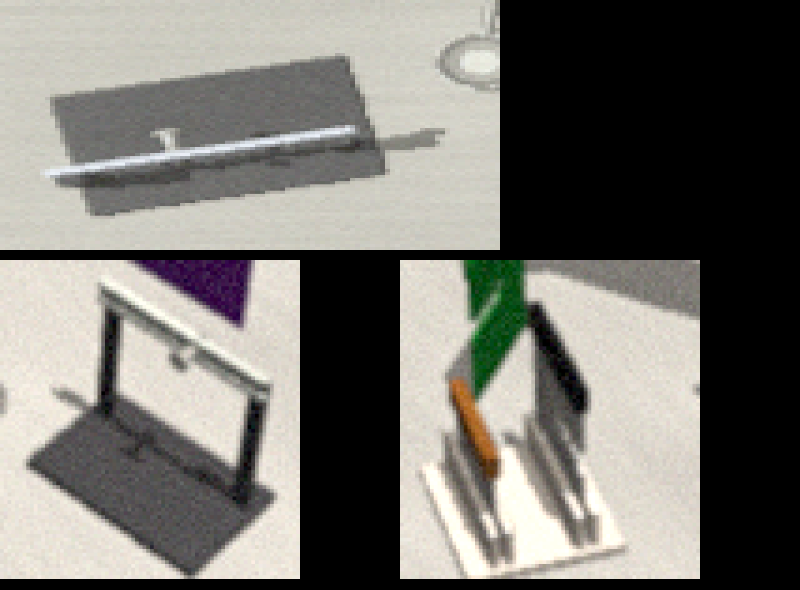

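Call:
step_arm(
  motion=[
    [[0.0854, 0.02, 0.04, 0.04, 0, 0, 5], [0.0854, 0.045, 0.09, 0.08, 0, 0, 12], [0.0854, 0.07, 0.14, 0.08, 0, 0, 20], [0.0854, 0.095, 0.195, 0.08, 0, 0, 28], [0.0854, 0.12, 0.25, 0.08, 0, 0, 36], [0.0854, 0.145, 0.3, 0.08, 0, 0, 43], [0.0854, 0.165, 0.34, 0.07, 0, 0, 48.3], [0.0854, 0.1775, 0.361, 0.06, 0, 0, 48.3]],
  ],
  newtons=60,
)

```text
time: 2.3
tool_pos: [0.4737, -0.2439, 0.2808]
tcp_rot: [2.502, 1.899, 0.001]
wrist_force: [0.4, -0.7, 0.8]
width: 1.001
```

```bash
cat >> h.py <<'E'
from scipy.spatial.transform import Rotation as Ro
def st():
    s=read_state();R=Ro.from_rotvec(s["tcp_rot"]).as_matrix()
    print("t",round(s["time"],2),"p",np.round(s["tool_pos"],4),"yaw y_tool",np.round(np.degrees(np.arctan2(R[1,1],R[0,1])),1),"z",np.round(R[:,2],3),"F",np.round(s["wrist_force"],1),"M",np.round(s["torque"],2),"w",round(s["width"]*85.4,1))
    return s
E
python3 - <<'E'
from h import *
st();p,W,T=cloud("wrist");np.save("w1",W);cv2.imwrite("pics/w1.png",p);print(np.round(T,3))
m=(W[...,2]>.172)&(W[...,2]<.192);P=W[m]
r=cv2.minAreaRect(P[:,:2].astype(np.float32));print(m.sum(),r,P.mean(0))
spots("wrist",["scraper_grip","slot_mouth"],T)
E
```

```text
t 2.3 p [ 0.4737 -0.2439  0.2808] yaw y_tool -15.6 z [ 0.001 -0.    -1.   ] F [ 0.4 -0.7  0.8] M [-0.03 -0.02  0.05] w 85.5
[[ 0.963 -0.258 -0.079  0.494]
 [-0.27  -0.922 -0.278 -0.17 ]
 [-0.001  0.289 -0.957  0.433]
 [ 0.     0.     0.     1.   ]]
4228 ((0.4707311987876892, -0.2448490858078003), (0.1397274285554886, 0.013963356614112854), 73.792724609375) [ 0.47207208 -0.23947422  0.17909218]
wrist scraper_grip 0.98 [ 0.472 -0.24   0.179]
wrist scraper_grip 0.94 [ 0.421 -0.442  0.063]
wrist scraper_grip 0.71 [ 0.365 -0.042  0.042]
wrist slot_mouth 0.93 [ 0.419 -0.44   0.064]
wrist slot_mouth 0.89 [ 0.476 -0.238  0.178]
wrist slot_mouth 0.62 [ 0.365 -0.042  0.045]
```

View pics/w1.png

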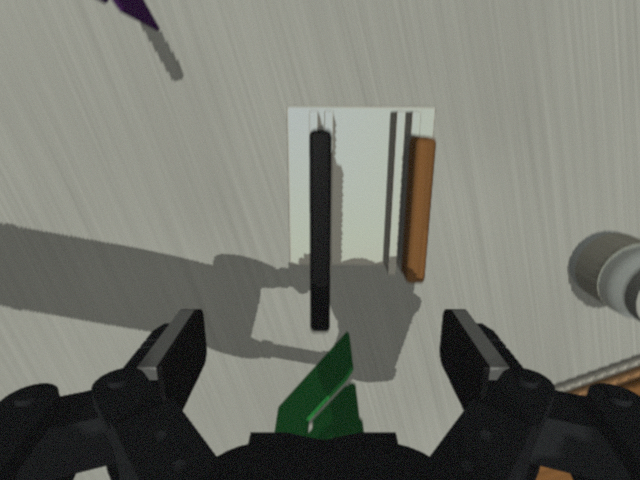

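Call:
step_arm(
  motion=[
    [[0.0854, -0.002, -0.001, -0.05, 0, 0, 0], [0.0854, -0.002, -0.001, -0.095, 0, 0, 0], [0.0854, -0.002, -0.001, -0.111, 0, 0, 0], [0.0854, -0.002, -0.001, -0.111, 0, 0, 0], [0.0, -0.002, -0.001, -0.111, 0, 0, 0], [0.0, -0.002, -0.001, -0.111, 0, 0, 0], [0.0, -0.002, -0.001, -0.111, 0, 0, 0], [0.0, -0.002, -0.001, -0.111, 0, 0, 0]],
  ],
  newtons=80,
)

```text
time: 3.45
tool_pos: [0.4711, -0.246, 0.1696]
tcp_rot: [2.502, 1.899, -0.001]
wrist_force: [0.2, -0.4, 6.0]
width: 0.151
```

```bash
python3 - <<'E'
from h import *
st()
E
```

```text
t 3.45 p [ 0.4711 -0.246   0.1696] yaw y_tool -15.6 z [-0. -0. -1.] F [ 0.2 -0.4  6. ] M [-0.05 -0.08  0.01] w 12.9
```

Call:
step_arm(
  motion=[
    [[0.0, 0, 0, 0.01, 0, 0, 0], [0.0, 0, 0, 0.03, 0, 0, 0], [0.0, 0, 0, 0.055, 0, 0, 0], [0.0, 0, 0, 0.085, 0, 0, 0], [0.0, 0, 0, 0.12, 0, 0, 0], [0.0, 0.0, 0.03, 0.15, 0, 0, 8], [0.0, 0.0, 0.07, 0.16, 0, 0, 16], [0.0, 0.0, 0.09, 0.16, 0, 0, 20]],
  ],
)

```text
time: 4.45
tool_pos: [0.4717, -0.1549, 0.3317]
tcp_rot: [2.128, 2.306, 0.002]
wrist_force: [0.4, -0.4, -0.5]
width: -0.003
```

```bash
python3 - <<'E'
from h import *
st();p,W,T=cloud("scene");cv2.imwrite("pics/s2.png",cv2.convertScaleAbs(cv2.resize(p[100:260,220:420],(800,600),interpolation=3),alpha=1.5))
q=read_camera("wrist")[0];cv2.imwrite("pics/w2.png",q)
E
```

```text
t 4.45 p [ 0.4717 -0.1549  0.3317] yaw y_tool 4.6 z [ 0.003 -0.001 -1.   ] F [ 0.4 -0.4 -0.5] M [-0.02 -0.04 -0.04] w -0.3
```

View pics/s2.png

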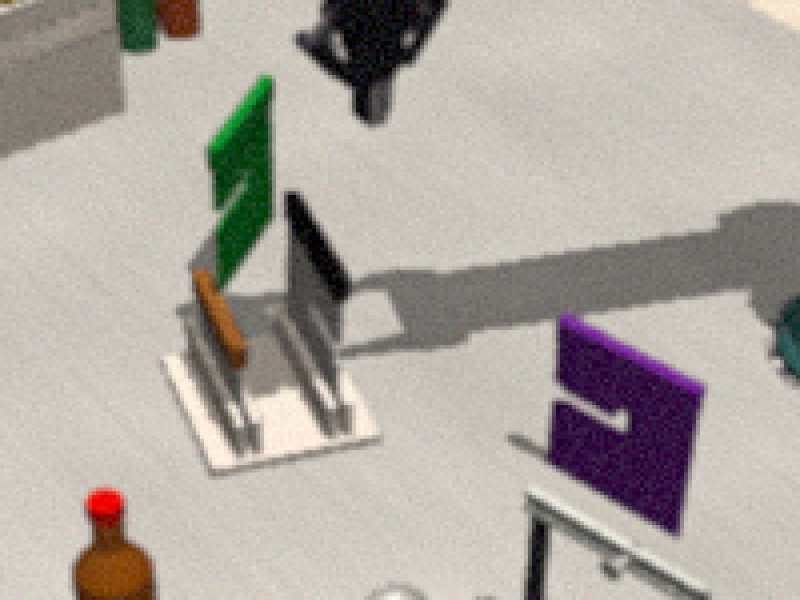

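Call:
step_arm(
  motion=[
    [[0.0854, 0, 0, 0, 0, 0, 0], [0.0854, 0, -0.03, 0, 0, 0, -8], [0.0854, 0, -0.06, 0, 0, 0, -16], [0.0854, 0, -0.09, -0.02, 0, 0, -20], [0.0854, 0, -0.09, -0.05, 0, 0, -20], [0.0854, 0, -0.09, -0.05, 0, 0, -20], [0.0854, 0, -0.09, -0.05, 0, 0, -20], [0.0854, 0, -0.09, -0.05, 0, 0, -20]],
  ],
  newtons=120,
)

```text
time: 5.55
tool_pos: [0.4717, -0.2449, 0.2814]
tcp_rot: [2.498, 1.901, 0.001]
wrist_force: [-0.8, -0.4, 0.7]
width: 1.003
```

```bash
python3 - <<'E'
from h import *
st();p,W,T=cloud("wrist");cv2.imwrite("pics/w3.png",p)
x,y,z=np.moveaxis(W,-1,0);m=(z>.165)&(z<.21)&(abs(x-.47)<.05)&(abs(y+.245)<.09);P=W[m]
r=cv2.minAreaRect(P[:,:2].astype(np.float32));print(m.sum(),r,P.mean(0),np.percentile(P[:,2],[5,50,95]))
E
```

```text
t 5.55 p [ 0.4717 -0.2449  0.2814] yaw y_tool -15.5 z [ 0.002 -0.002 -1.   ] F [-0.8 -0.4  0.7] M [-0.04  0.01 -0.01] w 85.6
4414 ((0.4636620283126831, -0.2450239062309265), (0.1394883096218109, 0.01471293717622757), 74.14576721191406) [ 0.46533451 -0.23938319  0.18036408] [0.17782882 0.18084286 0.18211755]
```

Call:
step_arm(
  motion=[
    [[0.0854, -0.004, 0, -0.05, 0, 0, 0], [0.0854, -0.004, 0, -0.095, 0, 0, 0], [0.0854, -0.004, 0, -0.115, 0, 0, 0], [0.0, -0.002, 0, -0.115, 0, 0, 0], [0.0, 0, 0, -0.115, 0, 0, 0], [0.0, 0, 0, -0.115, 0, 0, 0], [0.0, 0, 0, -0.115, 0, 0, 0], [0.0, 0, 0, -0.115, 0, 0, 0]],
  ],
  newtons=120,
)

```text
time: 6.6
tool_pos: [0.4729, -0.2453, 0.1682]
tcp_rot: [2.495, 1.899, 0.004]
wrist_force: [-0.3, -0.1, 5.9]
width: 0.081
```

Call:
step_arm(
  motion=[
    [[0.0, 0, 0, 0, 0, 0, 0], [0.0, 0, 0, 0, 0, 0, 0], [0.0, 0, 0, 0, 0, 0, 0], [0.0, 0, 0, 0.001, 0, 0, 0], [0.0, 0, 0, 0.002, 0, 0, 0], [0.0, 0, 0, 0.003, 0, 0, 0], [0.0, 0, 0, 0.004, 0, 0, 0], [0.0, 0, 0, 0.005, 0, 0, 0]],
  ],
  newtons=120,
)

```text
time: 7.6
tool_pos: [0.4728, -0.2453, 0.1731]
tcp_rot: [2.496, 1.899, 0.003]
wrist_force: [0.6, 0.3, -3.1]
width: 0.081
```

```bash
python3 - <<'E'
from h import *
st()
p,W,T=cloud("scene");cv2.imwrite("pics/s4.png",cv2.convertScaleAbs(cv2.resize(p[120:230,230:350],(800,600),interpolation=3),alpha=1.5))
E
```

```text
t 7.6 p [ 0.4728 -0.2453  0.1731] yaw y_tool -15.4 z [ 0.005 -0.003 -1.   ] F [ 0.6  0.3 -3.1] M [ 0.    0.02 -0.03] w 6.9
```

Call:
step_arm(
  motion=[
    [[0.0, 0, 0, 0.005, 0, 0, 0], [0.0, 0, 0, 0.012, 0, 0, 0], [0.0, 0, 0, 0.022, 0, 0, 0], [0.0, 0, 0, 0.035, 0, 0, 0], [0.0, 0, 0, 0.05, 0, 0, 0], [0.0, 0, 0, 0.075, 0, 0, 0], [0.0, 0, 0, 0.11, 0, 0, 0], [0.0, 0, 0, 0.15, 0, 0, 0]],
  ],
)

```text
time: 8.65
tool_pos: [0.4726, -0.2452, 0.3248]
tcp_rot: [2.496, 1.9, 0.003]
wrist_force: [0.7, 0.0, -3.7]
width: 0.076
```

```bash
python3 - <<'E'
from h import *
st();p,W,T=cloud("scene");cv2.imwrite("pics/s3.png",cv2.convertScaleAbs(cv2.resize(p[80:240,230:430],(800,600),interpolation=3),alpha=1.5))
q=read_camera("wrist")[0];cv2.imwrite("pics/w4.png",q)
E
```

```text
t 8.65 p [ 0.4726 -0.2452  0.3248] yaw y_tool -15.4 z [ 0.005 -0.003 -1.   ] F [ 0.7  0.  -3.7] M [-0.05 -0.03  0.02] w 6.5
```

View pics/s3.png

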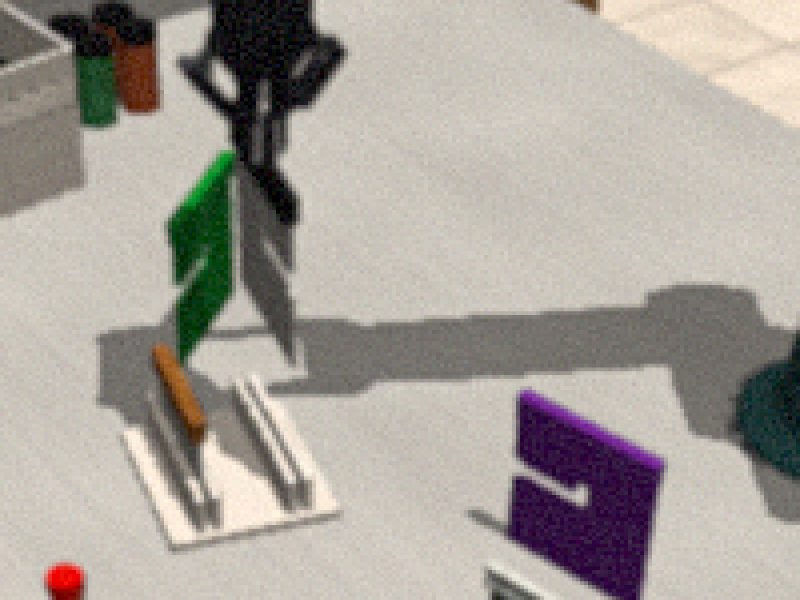

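```bash
cat > fit.py <<'E'
from h import *
import sys
def rail(W):
    x,y,z=np.moveaxis(W,-1,0)
    m=(z>.150)&(z<.175)&(np.hypot(x-.5,y-.18)<.12)
    P=W[m]; ang=None
    Q=P
    for _ in range(6):
        v=cv2.fitLine(Q[:,:2].astype(np.float32),cv2.DIST_HUBER,0,.001,.001).ravel()
        d=(P[:,:2]-v[2:])@np.array([-v[1],v[0]]); Q=P[abs(d)<.006]
    u=v[:2]*np.sign(v[1]); n=np.array([u[1],-u[0]])
    t=Q[:,:2]@u; o=Q[:,:2]@n
    print("ang y",np.degrees(np.arctan2(u[1],u[0])),"along",np.percentile(t,[0.5,99.5]),"off",np.percentile(o,[2,50,98]),"z",np.percentile(Q[:,2],[50,95]))
    tc=np.mean(np.percentile(t,[.5,99.5])); c=tc*u+np.mean(np.percentile(o,[2,98]))*n
    S=P[((P[:,:2]-c)@n>.008)&((P[:,:2]-c)@n<.03)]
    print("centre",c,"stud pts",len(S), (np.median((S[:,:2]-c)@u),np.ptp((S[:,:2]-c)@u),np.percentile((S[:,:2]-c)@n,[5,50,95])) if len(S) else "")
if __name__=="__main__":
    for n in("top","scene"): rail(np.load(n+".npy").astype(float)[~np.isnan(np.load(n+".npy")[...,0])][None])
E
python3 fit.py
```

```text
ang y 101.71005 along [-0.00851728  0.14980581] off [0.51518073 0.52003041 0.52356053] z [0.16112179 0.16618444]
centre [0.49422316 0.17458505] stud pts 20 (np.float64(0.012165230954928056), np.float64(0.015448922092852958), array([0.00889561, 0.01818117, 0.02094736]))
ang y 102.11214 along [-0.01101872  0.14932302] off [0.51649878 0.52146684 0.52599934] z [0.15901062 0.16377459]
centre [0.49513553 0.17698423] stud pts 19 (np.float64(0.014239032780758953), np.float64(0.018797506460864612), array([0.00841877, 0.0175848 , 0.02342236]))
```

Call:
step_arm(
  motion=[
    [[0.0, 0.005, 0.02, 0, 0, 0, 4], [0.0, 0.015, 0.06, 0, 0, 0, 9], [0.0, 0.028, 0.11, 0, 0, 0, 15], [0.0, 0.041, 0.16, 0, 0, 0, 20], [0.0, 0.053, 0.205, -0.01, 0, 0, 25], [0.0, 0.0613, 0.24, -0.03, 0, 0, 27.3], [0.0, 0.0663, 0.2566, -0.06, 0, 0, 27.3], [0.0, 0.0663, 0.2566, -0.08, 0, 0, 27.3]],
  ],
)

```text
time: 9.75
tool_pos: [0.5402, 0.0119, 0.2473]
tcp_rot: [1.968, 2.435, 0.013]
wrist_force: [-0.1, -0.5, -3.7]
width: 0.08
```

Call:
step_arm(
  motion=[
    [[0.0, 0, 0, -0.015, 0, 0, 0], [0.0, 0, 0, -0.0246, 0, 0, 0], [0.0, 0, 0, -0.0246, 0, 0, 0], [0.0, 0, 0, -0.0246, 0, 0, 0], [0.0, 0, 0, -0.0246, 0, 0, 0], [0.0, 0, 0, -0.0246, 0, 0, 0], [0.0, 0, 0, -0.0246, 0, 0, 0], [0.0, 0, 0, -0.0246, 0, 0, 0]],
  ],
)

```text
time: 10.75
tool_pos: [0.5402, 0.012, 0.2228]
tcp_rot: [1.968, 2.435, 0.013]
wrist_force: [0.1, -0.0, -3.7]
width: 0.084
```

```bash
python3 - <<'E'
from h import *
from fit import rail
s=st();u=np.array([-.206,.978]);n=np.array([.978,.206]);tp=s["tool_pos"]
print("tcp along/off rel rail_mid",tp[:2]@u-.070,tp[:2]@n-.530)
p,W,T=cloud("wrist");cv2.imwrite("pics/w5.png",p);rail(W[~np.isnan(W[...,0])].astype(float)[None])
p,W,T=cloud("scene");np.save("scene5",W)
cv2.imwrite("pics/s5.png",cv2.convertScaleAbs(cv2.resize(p[180:310,300:470],(784,600),interpolation=3),alpha=1.5))
C=W[~np.isnan(W[...,0])].astype(float);t=C[:,:2]@u-.070;o=C[:,:2]@n-.530;z=C[:,2]
k=(abs(o)<.03)&(z>.03)&(z<.25)&(t>-.27)&(t<-.085)
from numpy.linalg import lstsq
for a,b,l in((.07,.18,"plate"),(.2,.24,"handle")):
    m=k&(z>a)&(z<b)
    c=lstsq(np.c_[t[m]+.17,z[m]-.15,np.ones(m.sum())],o[m],rcond=None)[0]
    print(l,m.sum(),"slope along,z,off",c,"t",np.percentile(t[m],[1,99]),"z",np.percentile(z[m],[1,99]))
m=k&(z>.05);print("zmin",np.percentile(z[k],[0.5,2,98,99.5]))
E
```

```text
t 10.75 p [0.5402 0.012  0.2228] yaw y_tool 12.1 z [ 0.013 -0.    -1.   ] F [ 0.1 -0.  -3.7] M [ 0.04  0.   -0.01] w 7.2
tcp along/off rel rail_mid -0.16958897009344542 0.0007912388095177025
ang y 100.466705 along [0.00173993 0.04036584] off [0.51254225 0.518091   0.52129604] z [0.16115805 0.16233646]
centre [0.50449339 0.11460827] stud pts 8 (np.float64(-0.03987858914248833), np.float64(9.526261753725618e-05), array([0.01313386, 0.0147143 , 0.01629419]))
plate 927 slope along,z,off [-0.00098814 -0.00511338  0.00337156] t [-0.240366   -0.09995672] z [0.07102985 0.17936447]
handle 408 slope along,z,off [-0.00480299 -0.06533329  0.01090937] t [-0.23932464 -0.09981903] z [0.20050426 0.23881656]
zmin [0.06623686 0.07016754 0.23936661 0.24718777]
```

View pics/s5.png

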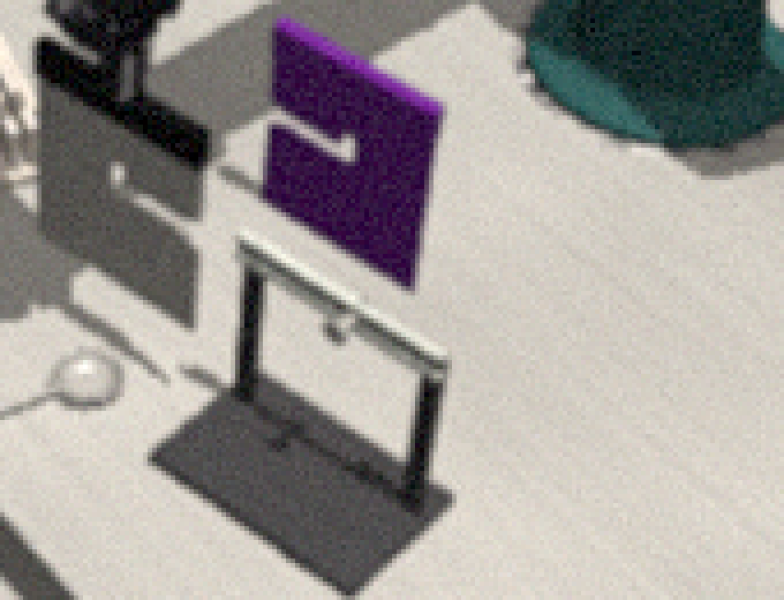

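View pics/w5.png

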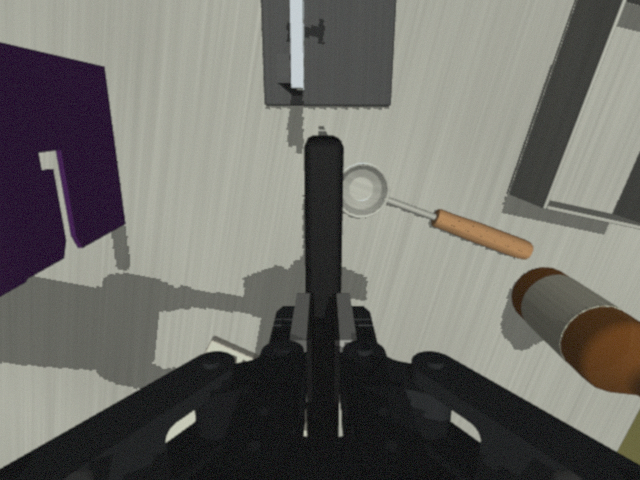

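```bash
python3 - <<'E'
from h import *
u=np.array([-.206,.978]);n=np.array([.978,.206])
for f in("scene","scene5"):
    W=np.load(f+".npy");C=W[~np.isnan(W[...,0])].astype(float);t=C[:,:2]@u-.070;o=C[:,:2]@n-.530;z=C[:,2]
    m=(abs(t)<.076)&(abs(o)<.014)&(z>.142)&(z<.156)
    h=np.histogram(o[m],np.arange(-.014,.0141,.002))[0];print(f,m.sum(),"rail face",np.median(o[m]),h)
    for a,b in((-.075,-.03),(.03,.075)):
        q=m&(t>a)&(t<b)&(o<-.002);print(np.median(o[q]),q.sum())
    q=(abs(t)<.045)&(o>.003)&(o<.025)&(z>.13)&(z<.165);print("stud t,o,z",np.median(t[q]),np.percentile(t[q],[5,95]),np.median(o[q]),np.median(z[q]),np.percentile(z[q],[5,95]),q.sum())
    q=(abs(t)<.078)&(abs(o+.008)<.01)&(z>.12)&(z<.18);print("rail z",np.percentile(z[q],[2,98]))
t=C[:,:2]@u-.070
q=(t>-.235)&(t<-.105)&(abs(o-.003)<.012)
print("plate z hist",[(round(a,3),int(((z[q]>=a)&(z[q]<a+.003)).sum())) for a in np.arange(.054,.084,.003)])
q2=q&(t>-.14)&(t<-.115)&(z>.125)&(z<.18);print("slot col",[(round(a,4),int(((z[q2]>=a)&(z[q2]<a+.003)).sum())) for a in np.arange(.125,.18,.003)])
E
```

```text
scene 170 rail face -0.008596368919983277 [18 39 36 36 11  4  3  1  2  1  3  9  7  0]
-0.00935883605247012 41
-0.009171418934795061 50
stud t,o,z 0.014074164040523494 [0.00541275 0.0216208 ] 0.009073115552531541 0.15060922647545538 [0.14324629 0.15953013] 26
rail z [0.12458079 0.16382026]
scene5 171 rail face -0.00860541502343104 [25 26 48 31 19  1  2  2  0  1  7  3  6  0]
-0.009077368377222228 44
-0.008946321283189174 49
stud t,o,z 0.014455276833815256 [0.00572236 0.02249132] 0.009453682114048512 0.15120452631995573 [0.14223576 0.15783111] 25
rail z [0.12278436 0.16347227]
plate z hist [(np.float64(0.054), 0), (np.float64(0.057), 0), (np.float64(0.06), 2), (np.float64(0.063), 6), (np.float64(0.066), 13), (np.float64(0.069), 19), (np.float64(0.072), 19), (np.float64(0.075), 33), (np.float64(0.078), 20), (np.float64(0.081), 20), (np.float64(0.084), 24)]
slot col [(np.float64(0.125), 5), (np.float64(0.128), 8), (np.float64(0.131), 4), (np.float64(0.134), 5), (np.float64(0.137), 2), (np.float64(0.14), 5), (np.float64(0.143), 5), (np.float64(0.146), 4), (np.float64(0.149), 2), (np.float64(0.152), 0), (np.float64(0.155), 1), (np.float64(0.158), 1), (np.float64(0.161), 8), (np.float64(0.164), 3), (np.float64(0.167), 4), (np.float64(0.17), 7), (np.float64(0.173), 4), (np.float64(0.176), 8), (np.float64(0.179), 0)]
```

Call:
step_arm(
  motion=[
    [[0.0, -0.0025, -0.0005, -0.003, 0, 0, 0], [0.0, -0.0045, 0.0095, -0.003, 0, 0, 0], [0.0, -0.0085, 0.0285, -0.003, 0, 0, 0], [0.0, -0.0125, 0.0475, -0.003, 0, 0, 0], [0.0, -0.0165, 0.0665, -0.003, 0, 0, 0], [0.0, -0.0195, 0.081, -0.003, 0, 0, 0], [0.0, -0.0219, 0.092, -0.003, 0, 0, 0], [0.0, -0.0219, 0.092, -0.003, 0, 0, 0]],
  ],
)

```text
time: 11.85
tool_pos: [0.5181, 0.1048, 0.2198]
tcp_rot: [1.966, 2.437, 0.013]
wrist_force: [0.4, 0.5, -3.7]
width: 0.082
```

```bash
python3 - <<'E'
from h import *
s=st();u=np.array([-.206,.978]);n=np.array([.978,.206]);tp=s["tool_pos"]
print("tcp along/off rel rail_mid",tp[:2]@u-.070,tp[:2]@n-.530)
a,W,T=cloud("wrist");b,W2,_=cloud("scene")
W=W.astype(float);o=W[...,:2]@n-.530;t=W[...,:2]@u-.07;z=W[...,2]
m=(z>.155)&(z<.168)&(t>0)&(t<.09)&(abs(o)<.025);print("rail top o (wrist)",np.nanpercentile(o[m],[2,50,98]),m.sum())
m=(z>.2)&(z<.24)&(t>-.06)&(t<.01)&(abs(o)<.025);print("handle o",np.nanpercentile(o[m],[2,50,98]),np.nanpercentile(z[m],98),m.sum())
c=np.zeros((480,800,3),np.uint8);c[:,:400]=cv2.resize(a[0:300,200:450],(400,480));c[:,400:]=cv2.resize(b[190:310,325:425],(400,480),interpolation=3)
cv2.imwrite("pics/c6.png",cv2.convertScaleAbs(c,alpha=1.5))
E
```

```text
t 11.85 p [0.5181 0.1048 0.2198] yaw y_tool 12.2 z [ 0.013 -0.    -1.   ] F [ 0.4  0.5 -3.7] M [0.   0.01 0.03] w 7.0
tcp along/off rel rail_mid -0.07422280833669886 -0.0017070815735462652
rail top o (wrist) [-0.01966758 -0.0110514   0.0089276 ] 1908
handle o [-0.00849546 -0.00187073  0.00480281] 0.23399010611042556 5524
```

View pics/c6.png

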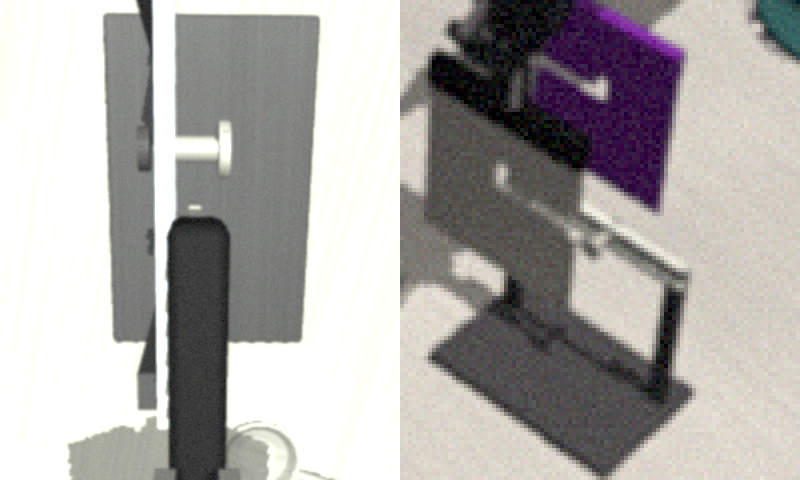

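Call:
step_arm(
  motion=[
    [[0.0, -0.0008, 0.0039, 0, 0, 0, 0], [0.0, -0.0016, 0.0078, 0, 0, 0, 0], [0.0, -0.0025, 0.0117, 0, 0, 0, 0], [0.0, -0.0033, 0.0156, 0, 0, 0, 0], [0.0, -0.0041, 0.0196, 0, 0, 0, 0], [0.0, -0.0049, 0.0235, 0, 0, 0, 0], [0.0, -0.0058, 0.0274, 0, 0, 0, 0], [0.0, -0.0064, 0.0303, 0, 0, 0, 0]],
  ],
)

```text
time: 12.95
tool_pos: [0.5118, 0.1344, 0.2197]
tcp_rot: [1.967, 2.436, 0.012]
wrist_force: [-0.2, 0.3, -3.4]
width: 0.08
```

```bash
cat > s.py <<'E'
from h import *
s=st();u=np.array([-.206,.978]);n=np.array([.978,.206]);tp=s["tool_pos"];F=s["wrist_force"]
print("along/off",tp[:2]@u-.070,tp[:2]@n-.530,"F along/off",F[:2]@u,F[:2]@n)
E
python3 s.py; python3 - <<'E'
from h import *
u=np.array([-.206,.978]);n=np.array([.978,.206])
a,W,T=cloud("wrist");W=W.astype(float);o=W[...,:2]@n-.530;t=W[...,:2]@u-.07;z=W[...,2]
m=(z>.138)&(z<.165)&(o>.001)&(o<.012)&(t>-.03)&(t<.05);print("stud t",np.nanpercentile(t[m],[5,50,95]),np.nanmax(z[m]),m.sum())
E
```

```text
t 12.95 p [0.5118 0.1344 0.2197] yaw y_tool 12.1 z [ 0.013 -0.001 -1.   ] F [-0.2  0.3 -3.4] M [0.02 0.05 0.06] w 6.9
along/off -0.04402481833549432 -0.0017352535762265031 F along/off 0.33014213801168296 -0.1451069339806358
stud t [0.01824796 0.02034097 0.02124907] 0.1581095982852238 31
```

Call:
step_arm(
  motion=[
    [[0.0, -0.0012, 0.0059, 0, 0, 0, 0], [0.0, -0.0025, 0.0117, 0, 0, 0, 0], [0.0, -0.0037, 0.0176, 0, 0, 0, 0], [0.0, -0.0049, 0.0235, 0, 0, 0, 0], [0.0, -0.0062, 0.0293, 0, 0, 0, 0], [0.0, -0.0074, 0.0352, 0, 0, 0, 0], [0.0, -0.0087, 0.0411, 0, 0, 0, 0], [0.0, -0.0097, 0.046, 0, 0, 0, 0]],
  ],
)

```text
time: 14.0
tool_pos: [0.502, 0.1811, 0.2197]
tcp_rot: [1.967, 2.436, 0.012]
wrist_force: [-0.9, -0.9, -2.8]
width: 0.082
```

```bash
python3 s.py
```

```text
t 14.0 p [0.502  0.1811 0.2197] yaw y_tool 12.2 z [ 0.013 -0.    -1.   ] F [-0.9 -0.9 -2.8] M [0.03 0.02 0.01] w 7.0
along/off 0.0036949932385152706 -0.0017392522687105227 F along/off -0.7181973303027108 -1.0242464210271847
```

Call:
step_arm(
  motion=[
    [[0.0, -0.0002, 0.001, 0, 0, 0, 0], [0.0, -0.0004, 0.002, 0, 0, 0, 0], [0.0, -0.0006, 0.003, 0, 0, 0, 0], [0.0, -0.0008, 0.004, 0, 0, 0, 0], [0.0, -0.0011, 0.0052, 0, 0, 0, 0], [0.0, -0.0013, 0.0062, 0, 0, 0, 0], [0.0, -0.0015, 0.0072, 0, 0, 0, 0], [0.0, -0.0017, 0.0082, 0, 0, 0, 0]],
  ],
)

```text
time: 15.0
tool_pos: [0.5003, 0.1893, 0.2197]
tcp_rot: [1.967, 2.436, 0.012]
wrist_force: [-0.6, 0.4, -3.0]
width: 0.08
```

```bash
python3 s.py
```

```text
t 15.0 p [0.5003 0.1893 0.2197] yaw y_tool 12.2 z [ 0.013 -0.    -1.   ] F [-0.6  0.4 -3. ] M [ 0.05 -0.03  0.01] w 6.8
along/off 0.012117105678627019 -0.0017024390467323958 F along/off 0.5151073482299915 -0.4599986919779273
```

Call:
step_arm(
  motion=[
    [[0.0, 0.0, 0.0003, 0, 0, 0, 0], [0.0, -0.0001, 0.0006, 0, 0, 0, 0], [0.0, -0.0002, 0.0009, 0, 0, 0, 0], [0.0, -0.0002, 0.0012, 0, 0, 0, 0], [0.0, -0.0003, 0.0015, 0, 0, 0, 0], [0.0, -0.0004, 0.0018, 0, 0, 0, 0], [0.0, -0.0004, 0.002, 0, 0, 0, 0], [0.0, -0.0004, 0.002, 0, 0, 0, 0]],
  ],
)

```text
time: 16.0
tool_pos: [0.4999, 0.1914, 0.2197]
tcp_rot: [1.967, 2.436, 0.013]
wrist_force: [0.4, -0.6, -3.4]
width: 0.085
```

```bash
python3 s.py
```

```text
t 16.0 p [0.4999 0.1914 0.2197] yaw y_tool 12.2 z [ 0.013 -0.    -1.   ] F [ 0.4 -0.6 -3.4] M [-0.05  0.    0.  ] w 7.2
along/off 0.014185210949125462 -0.0016767341479706488 F along/off -0.6564964568754107 0.26204691625808885
```

Call:
step_arm(
  motion=[
    [[0.0, 0.0, 0.0003, 0, 0, 0, 0], [0.0, -0.0001, 0.0006, 0, 0, 0, 0], [0.0, -0.0002, 0.0009, 0, 0, 0, 0], [0.0, -0.0002, 0.0012, 0, 0, 0, 0], [0.0, -0.0003, 0.0015, 0, 0, 0, 0], [0.0, -0.0004, 0.0018, 0, 0, 0, 0], [0.0, -0.0004, 0.002, 0, 0, 0, 0], [0.0, -0.0004, 0.002, 0, 0, 0, 0]],
  ],
)

```text
time: 17.0
tool_pos: [0.4995, 0.1934, 0.2197]
tcp_rot: [1.967, 2.436, 0.012]
wrist_force: [-1.0, 0.1, -3.5]
width: 0.079
```

```bash
python3 s.py
```

```text
t 17.0 p [0.4995 0.1934 0.2197] yaw y_tool 12.2 z [ 0.013 -0.    -1.   ] F [-1.   0.1 -3.5] M [0.02 0.06 0.02] w 6.8
along/off 0.01620289872253397 -0.0016423754675446434 F along/off 0.2505557017551744 -0.9406775063043751
```

Call:
step_arm(
  motion=[
    [[0.0, 0.0, 0.0003, 0, 0, 0, 0], [0.0, -0.0001, 0.0006, 0, 0, 0, 0], [0.0, -0.0002, 0.0009, 0, 0, 0, 0], [0.0, -0.0002, 0.0012, 0, 0, 0, 0], [0.0, -0.0003, 0.0015, 0, 0, 0, 0], [0.0, -0.0004, 0.0018, 0, 0, 0, 0], [0.0, -0.0004, 0.002, 0, 0, 0, 0], [0.0, -0.0004, 0.002, 0, 0, 0, 0]],
  ],
)

```text
time: 18.0
tool_pos: [0.4991, 0.1953, 0.2197]
tcp_rot: [1.967, 2.436, 0.012]
wrist_force: [0.5, -1.3, -2.4]
width: 0.079
```

```bash
python3 s.py
```

```text
t 18.0 p [0.4991 0.1953 0.2197] yaw y_tool 12.2 z [ 0.013 -0.001 -1.   ] F [ 0.5 -1.3 -2.4] M [-0.16  0.   -0.  ] w 6.7
along/off 0.018187508592025683 -0.001692397644032062 F along/off -1.401693351060269 0.20458287994486868
```

Call:
step_arm(
  motion=[
    [[0.0, 0.0, 0.0002, 0, 0, 0, 0], [0.0, -0.0001, 0.0004, 0, 0, 0, 0], [0.0, -0.0001, 0.0006, 0, 0, 0, 0], [0.0, -0.0002, 0.0008, 0, 0, 0, 0], [0.0, -0.0002, 0.001, 0, 0, 0, 0], [0.0, -0.0002, 0.001, 0, 0, 0, 0], [0.0, -0.0002, 0.001, 0, 0, 0, 0], [0.0, -0.0002, 0.001, 0, 0, 0, 0]],
  ],
)

```text
time: 19.0
tool_pos: [0.4988, 0.1963, 0.2197]
tcp_rot: [1.967, 2.436, 0.012]
wrist_force: [-0.0, -0.2, -3.6]
width: 0.079
```

```bash
python3 s.py
```

```text
t 19.0 p [0.4988 0.1963 0.2197] yaw y_tool 12.2 z [ 0.013 -0.001 -1.   ] F [-0.  -0.2 -3.6] M [-0.33 -0.   -0.01] w 6.7
along/off 0.019213339189018644 -0.0016976091543927652 F along/off -0.15540374848074948 -0.05308080561584519
```

Call:
step_arm(
  motion=[
    [[0.0, 0.0, 0.0002, 0, 0, 0, 0], [0.0, -0.0001, 0.0004, 0, 0, 0, 0], [0.0, -0.0001, 0.0006, 0, 0, 0, 0], [0.0, -0.0002, 0.0008, 0, 0, 0, 0], [0.0, -0.0002, 0.001, 0, 0, 0, 0], [0.0, -0.0002, 0.001, 0, 0, 0, 0], [0.0, -0.0002, 0.001, 0, 0, 0, 0], [0.0, -0.0002, 0.001, 0, 0, 0, 0]],
  ],
)

```text
time: 20.0
tool_pos: [0.4986, 0.1972, 0.2196]
tcp_rot: [1.967, 2.436, 0.012]
wrist_force: [-0.0, -1.8, -4.8]
width: 0.081
```

```bash
python3 s.py; python3 - <<'E'
from h import *
for n in range(4):
    p=read_camera("wrist")[0]; s=read_state(); print(np.round(s["wrist_force"],1),np.round(s["torque"],2))
b=read_camera("scene")[0]
c=np.zeros((480,800,3),np.uint8);c[:,:400]=cv2.resize(p[0:300,200:450],(400,480));c[:,400:]=cv2.resize(b[190:310,325:425],(400,480),interpolation=3)
cv2.imwrite("pics/c7.png",cv2.convertScaleAbs(c,alpha=1.5))
E
```

```text
t 20.0 p [0.4986 0.1972 0.2196] yaw y_tool 12.2 z [ 0.013 -0.001 -1.   ] F [-0.  -1.8 -4.8] M [-0.43 -0.08 -0.  ] w 6.9
along/off 0.02017033436194976 -0.001724395915440824 F along/off -1.7831833958041001 -0.4248325653695105
[-0.1 -2.6 -4.2] [-0.45 -0.06 -0.02]
[-0.6 -2.3 -3.6] [-0.4  -0.07 -0.  ]
[ 0.3 -2.3 -4.2] [-0.36 -0.04  0.03]
[ 0.7 -1.8 -3.8] [-0.4  -0.04 -0.01]
```

View pics/c7.png

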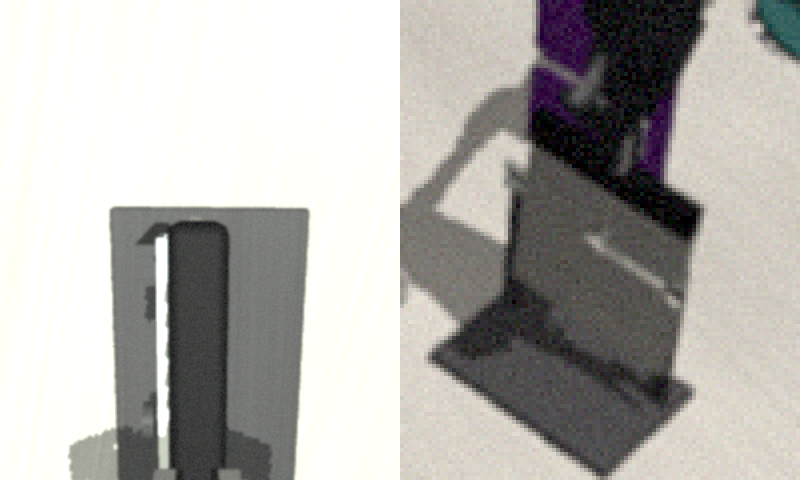

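Call:
step_arm(
  motion=[
    [[0.0, 0.0002, -0.001, 0, 0, 0, 0], [0.0, 0.0004, -0.002, 0, 0, 0, 0], [0.0, 0.0006, -0.003, 0, 0, 0, 0], [0.0, 0.0009, -0.0042, 0, 0, 0, 0], [0.0, 0.0009, -0.0042, 0, 0, 0, 0], [0.0, 0.0009, -0.0042, -0.001, 0, 0, 0], [0.0, 0.0009, -0.0042, -0.0015, 0, 0, 0], [0.0, 0.0009, -0.0042, -0.002, 0, 0, 0]],
  ],
)

```text
time: 21.25
tool_pos: [0.4995, 0.1931, 0.2175]
tcp_rot: [1.967, 2.436, 0.012]
wrist_force: [0.3, 0.4, -2.8]
width: 0.077
```

```bash
python3 s.py
```

```text
t 21.25 p [0.4995 0.1931 0.2175] yaw y_tool 12.2 z [ 0.013 -0.001 -1.   ] F [ 0.3  0.4 -2.8] M [ 0.01  0.04 -0.03] w 6.5
along/off 0.015954420069344805 -0.00175087865177459 F along/off 0.3198670323540747 0.4243246145284584
```

Call:
step_arm(
  motion=[
    [[0.0, 0, 0, -0.001, 0, 0, 0], [0.0, 0, 0, -0.0018, 0, 0, 0], [0.0, 0, 0, -0.0026, 0, 0, 0], [0.0, 0, 0, -0.0034, 0, 0, 0], [0.0, 0, 0, -0.0042, 0, 0, 0], [0.0, 0, 0, -0.005, 0, 0, 0], [0.0, 0, 0, -0.006, 0, 0, 0], [0.0, 0, 0, -0.006, 0, 0, 0]],
  ],
)

```text
time: 22.25
tool_pos: [0.4994, 0.1931, 0.2114]
tcp_rot: [1.967, 2.436, 0.012]
wrist_force: [0.1, -0.2, -2.8]
width: 0.08
```

```bash
python3 s.py
```

```text
t 22.25 p [0.4994 0.1931 0.2114] yaw y_tool 12.2 z [ 0.013 -0.001 -1.   ] F [ 0.1 -0.2 -2.8] M [0.03 0.02 0.01] w 6.8
along/off 0.01593617232540391 -0.0018224608935988318 F along/off -0.20506625995552552 0.02609815159804428
```

Call:
step_arm(
  motion=[
    [[0.0, 0, 0, -0.0006, 0, 0, 0], [0.0, 0, 0, -0.0012, 0, 0, 0], [0.0, 0, 0, -0.0018, 0, 0, 0], [0.0, 0, 0, -0.0024, 0, 0, 0], [0.0, 0, 0, -0.003, 0, 0, 0], [0.0, 0, 0, -0.0034, 0, 0, 0], [0.0, 0, 0, -0.0038, 0, 0, 0], [0.0, 0, 0, -0.0038, 0, 0, 0]],
  ],
)

```text
time: 23.25
tool_pos: [0.4994, 0.1931, 0.2076]
tcp_rot: [1.967, 2.436, 0.011]
wrist_force: [-0.6, -0.8, -3.0]
width: 0.082
```

```bash
python3 s.py
```

```text
t 23.25 p [0.4994 0.1931 0.2076] yaw y_tool 12.2 z [ 0.013 -0.001 -1.   ] F [-0.6 -0.8 -3. ] M [-0.07  0.01  0.05] w 7.0
along/off 0.01593565554564226 -0.0018410652372842229 F along/off -0.6711215785992414 -0.7553448143594963
```

Call:
step_arm(
  motion=[
    [[0.0, 0, 0, -0.0003, 0, 0, 0], [0.0, 0, 0, -0.0006, 0, 0, 0], [0.0, 0, 0, -0.0009, 0, 0, 0], [0.0, 0, 0, -0.0012, 0, 0, 0], [0.0, 0, 0, -0.0015, 0, 0, 0], [0.0, 0, 0, -0.0015, 0, 0, 0], [0.0, 0, 0, -0.0015, 0, 0, 0], [0.0, 0, 0, -0.0015, 0, 0, 0]],
  ],
)

```text
time: 24.25
tool_pos: [0.4994, 0.1931, 0.2062]
tcp_rot: [1.967, 2.436, 0.012]
wrist_force: [-0.1, -0.1, -2.3]
width: 0.08
```

```bash
python3 s.py
```

```text
t 24.25 p [0.4994 0.1931 0.2062] yaw y_tool 12.2 z [ 0.013 -0.001 -1.   ] F [-0.1 -0.1 -2.3] M [-0.03  0.08  0.02] w 6.9
along/off 0.015959326054592965 -0.001763177791839765 F along/off -0.03671294864804085 -0.07701556928346959
```

Call:
step_arm(
  motion=[
    [[0.0, 0, 0, -0.0002, 0, 0, 0], [0.0, 0, 0, -0.0004, 0, 0, 0], [0.0, 0, 0, -0.0006, 0, 0, 0], [0.0, 0, 0, -0.0008, 0, 0, 0], [0.0, 0, 0, -0.0008, 0, 0, 0], [0.0, 0, 0, -0.0008, 0, 0, 0], [0.0, 0, 0, -0.0008, 0, 0, 0], [0.0, 0, 0, -0.0008, 0, 0, 0]],
  ],
)

```text
time: 25.25
tool_pos: [0.4997, 0.1932, 0.2058]
tcp_rot: [1.967, 2.436, 0.013]
wrist_force: [-1.1, -0.1, 3.3]
width: 0.078
```

```bash
python3 s.py
```

```text
t 25.25 p [0.4997 0.1932 0.2058] yaw y_tool 12.2 z [ 0.013 -0.    -1.   ] F [-1.1 -0.1  3.3] M [0.03 0.14 0.04] w 6.7
along/off 0.0160042196447443 -0.001462980687885973 F along/off 0.11107889702829794 -1.0588230846178344
```

Call:
step_arm(
  motion=[
    [[0.0, 0, 0, 0.0003, 0, 0, 0], [0.0, 0, 0, 0.0003, 0, 0, 0], [0.02, 0, 0, 0.0003, 0, 0, 0], [0.03, 0, 0, 0.0003, 0, 0, 0], [0.05, 0, 0, 0.0003, 0, 0, 0], [0.06, 0, 0, 0.0003, 0, 0, 0], [0.06, 0, 0, 0.0003, 0, 0, 0], [0.06, 0, 0, 0.0003, 0, 0, 0]],
  ],
  newtons=20,
)

```text
time: 26.25
tool_pos: [0.4998, 0.1932, 0.2061]
tcp_rot: [1.967, 2.436, 0.013]
wrist_force: [0.2, 0.4, -0.6]
width: 0.704
```

```bash
python3 s.py
```

```text
t 26.25 p [0.4998 0.1932 0.2061] yaw y_tool 12.2 z [ 0.014 -0.    -1.   ] F [ 0.2  0.4 -0.6] M [-0.01 -0.09  0.03] w 60.1
along/off 0.01598966565581142 -0.0014199623625319457 F along/off 0.3245391880625814 0.25617893261087166
```

Call:
step_arm(
  motion=[
    [[0.06, 0, 0, 0.005, 0, 0, 0], [0.06, 0, 0, 0.015, 0, 0, 0], [0.06, 0, 0, 0.03, 0, 0, 0], [0.06, 0, 0, 0.055, 0, 0, 0], [0.06, 0, 0, 0.085, 0, 0, 0], [0.06, 0, 0, 0.115, 0, 0, 0], [0.06, -0.0, 0, 0.14, 0, 0, 0], [0.06, -0.0, 0, 0.14, 0, 0, 0]],
  ],
)

```text
time: 27.25
tool_pos: [0.5012, 0.1937, 0.3501]
tcp_rot: [1.965, 2.433, 0.022]
wrist_force: [-0.3, 0.5, -0.0]
width: 0.701
```

```bash
python3 s.py; python3 - <<'E'
from h import *
b,W,_=cloud("scene");a,V,_=cloud("wrist");t0=cv2.imread("pics/top0.png");tp=read_camera("top")[0]
u=np.array([-.206,.978]);n=np.array([.978,.206])
for l,W in(("scene",W),("wrist",V)):
    C=W[~np.isnan(W[...,0])].astype(float);t=C[:,:2]@u-.070;o=C[:,:2]@n-.530;z=C[:,2]
    m=(abs(t-.016)<.1)&(abs(o)<.025)&(z>.18)&(z<.24);P=np.c_[t,o,z][m]
    print(l,"handle t",np.percentile(P[:,0],[1,99]),"o",np.percentile(P[:,1],[2,98]),"ztop",np.percentile(P[:,2],[95,99]))
c=np.zeros((480,800,3),np.uint8);c[:,:400]=cv2.resize(a[100:400,200:450],(400,480));c[:,400:]=cv2.resize(b[190:310,325:425],(400,480),interpolation=3)
cv2.imwrite("pics/c8.png",cv2.convertScaleAbs(c,alpha=1.5))
d=cv2.absdiff(tp,t0).max(2);print("top diff px outside: plain",(d[225:255,410:470]>50).sum(),"jar",(d[145:185,465:500]>50).sum(),"pan/bottle/spoon",(d[140:245,250:365]>50).sum())
E
```

```text
t 27.25 p [0.5012 0.1937 0.3501] yaw y_tool 12.2 z [ 0.02   0.002 -1.   ] F [-0.3  0.5 -0. ] M [-0.03 -0.01 -0.04] w 59.9
along/off 0.01617848517252081 0.00011693588998173965 F along/off 0.5331089713094346 -0.15384310404276447
scene handle t [-0.04969554  0.08774334] o [-0.00744697  0.00912778] ztop [0.22061326 0.22248749]
wrist handle t [-0.04944631  0.0847776 ] o [-0.00973284  0.0036789 ] ztop [0.22057734 0.22134808]
top diff px outside: plain 0 jar 0 pan/bottle/spoon 222
```

View pics/c8.png

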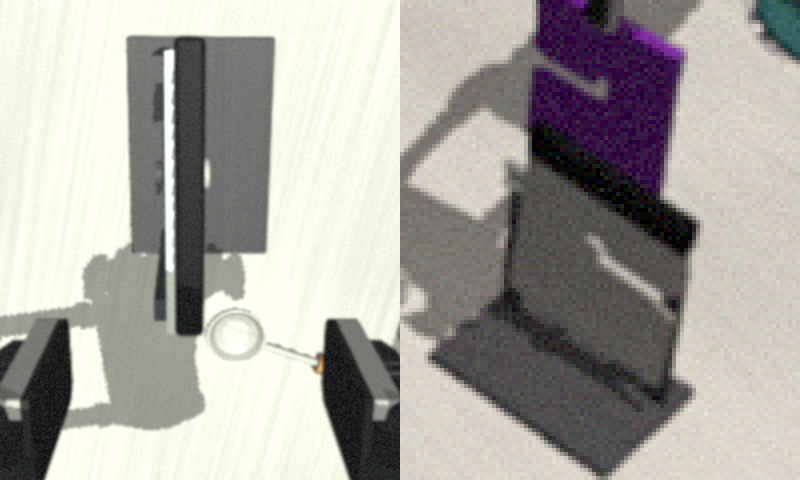

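```bash
python3 -c "
from workcell import *
print(finish_job())"
```

```text
the job is handed in; nothing more can be done
None
```

The slotted scraper now hangs on the rack's stud, let go, and the job is handed in after about 27 s of the allowed 58 s.

**First grip:** my first grasp slipped because I lifted before the fingers had closed. The scraper stayed in its holder groove, only leaning a little, and a second grip at 120 N held.

**On the stud:** I brought it in from the rail's −y end. Touch put the end wall against the stud about 18 mm from the rail's middle; I pressed on to about 2.5 N, then backed off to centre the notch. I lowered it in small steps until the stud took the weight, pressing with about 6.5 N, then eased off and opened.

**Last checks:**
- **Forces:** the force on the tool was near zero after opening and after the arm rose clear.
- **Height:** the handle top measured about 0.2206 m against the 0.219 m expected when fully home, within camera error.
- **Picture:** it shows the plate hanging upright on the stud, and no force reading was above the 15 N limit. Those readings came only at the end of each move.
- **Other things:** the top view shows no change at the plain scraper or the jar. It shows some changed pixels around the pan, bottle and spoon, which I took to be the arm or its shadow and did not check further. I did not compare the cups, the shaker or the look-alikes.

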